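# Align the flat-edged sample disc against the jig's bar

## Task

On the black alignment jig lie two metal sample discs. With the fingertips on its rim, turn the disc that has one flat edge (amber window) and slide it across the plate until its flat lies against the brass bar, without lifting it off the plate, then let go. Leave the fully round disc (green window) where it is.

Things in the scene. Friction and masses are not known exactly. Their poses are not given: they have to be found in the camera images.
- flat_disc_center (a point): Loose flat-edged disc: aluminium, amber window on top, 60 mm in diameter, 12 mm thick, about 0.2 kg, one flat 41 mm long cut 22 mm from the centre. This point: centre of the full circle, half-way up (6 mm above the plate). z points up, x out through the middle of the flat, y along the flat; the rim at +y and -y is round, 60 mm across.
- flat_disc_edge (a point): The middle of the flat edge of the flat-edged disc, half-way up; same axes as flat_disc_center. (A tall solid dark cabinet fills the left end of the bench, beyond about y = 0.55: keep the arm and wrist clear of it.)
- bar_face (a point): Middle of the brass bar's working face, level with the plate's top. The jig is fixed: black plate 170 x 260 mm, 10 mm thick (top at z = 0.010), brass bar 240 mm long, 14 mm thick, 14 mm high along its edge farther from the robot; 150 mm of plate lies in front of the face. x points from the discs to the bar, square to its face (the flat's outward direction when aligned), y along the bar, z up.
- round_disc_center (a point): The loose fully round disc that stays put: aluminium with a green window, 60 mm in diameter, 12 mm thick, on the same plate. This point is its centre, half-way up.
Things that resemble listed ones, but are neither listed nor needed, are in the scene too. What is shaped like the part that bears flat_disc_center but blue or turquoise is not meant.

How it is judged:
At the end, for the whole second after the job is handed in: The flat-edged disc lies on the plate, the middle of its flat within 6 mm of the bar's face and along the bar's length, its flat parallel to the bar within 10 degrees; the round disc is within 15 mm of where it began (x of flat_disc_edge in the frame of bar_face between -0.006 and 0.006 m and y of flat_disc_edge in the frame of bar_face between -0.12 and 0.12 m and z of flat_disc_edge in the frame of bar_face below 0.01 m and angle between the x axis of flat_disc_center and the x axis of bar_face, either way round below 0.175 rad and angle between flat_disc_center's own z axis and vertical below 0.1 rad and distance of round_disc_center from where it was at the start of the episode below 0.015 m); the robot touches nothing.
It fails at once if the flat-edged disc is lifted off the plate (its centre more than 12 mm above its resting height) (height (world z) of flat_disc_center above 0.028 m).
It fails at once if the round disc is moved by more than 15 mm (distance of round_disc_center from where it was at the start of the episode above 0.015 m).
It also fails if it takes over 35 s, if anything falls off the work surface, if the arm or the gripper's body presses on something with over 40 N, if the wrist force passes 120 N, or if a joint passes its speed limit or range.

## Robot

A 6-joint arm with a two-finger parallel gripper is mounted at the origin on a cart in front of the work surface, level with it; the furniture and walls round the work are solid. World frame = base frame: x ahead of the robot, y to its left, z up, the work surface at z = 0. Lengths are in m, angles in rad, forces in N, time in s.
With the tool pointing down it reaches from about 0.275 to 0.85 m from the base axis. Payload 19 kg.
Tool frame: the origin (TCP) lies between the finger pads; the fingertips stand 11 mm ahead of it and the grasp point (between the pads) lies 8 mm behind it (tcp_to_tips is the distance from the TCP to the fingertips, in m); z points along the fingers, y is the direction in which the jaws open and shut (so a half turn about z gives the same grasp; the last joint's range is limited). The gripper opens to 85 mm and grips with 20 to 120 N. Pads are 22 mm wide; open, the fingers measure 114 mm over their backs; the gripper's body (76 mm by 85 mm) begins 54 mm behind the grasp point. The pads swing forward as they close: fully open they stand 13 mm farther back than shut.
Start: joints at [1.044, 0.15, 1.437, -0, 1.554, -0.134], TCP at [0.22, 0.531, 0.242] pointing down, gripper open.
Joint ranges: [-2.8, 2.8], [-0.68, 2.1], [0.12, 2.68], [-1.39, 4.53], [0.16, 2.79], [-2.81, 2.81]. Speed limits (rad/s): [1.89, 1.89, 2.22, 3.01, 3.01, 3.01].

## Interface

Orientations are given as a unit quaternion [w, x, y, z].
In Python, from station import read_state, capture, get_calibration, job_done, tcp_to_tips gives the robot as it stands.
- The arm moves only by the tool carry_out, never from a script. Its argument "rows" is a list that holds one entry, the list of rows, each a list of 4 numbers: the shift along the world's x, y, z in m, then the turn about the world's z in rad. A call has 1 to 12 rows; each row shifts and turns the pose as measured when the row begins; what a row does not reach is not made up. A row lasts 1/8 s, in which the tool goes at most 62.5 mm and 10.7 degrees, less where a joint would pass 70% of its speed; a pose out of reach is approached as far as the arm can. A call with a gripper value outside its range is refused whole. "gripper" is the opening in per cent of the stroke, from 0 (shut) to 100 (fully open), set as the call begins (left out, the last holds). The fingers move at their own pace and stop on an object; the grip force is fixed at half the most. Time passes only in rows, so rows that do not move let the fingers close. It gives the time, the measured TCP pose, the force and the opening at its end, in the units of the state.
- read_state(): the state, without advancing time (a new reading comes with each control period).
- capture(name): name is "scene" or "top" or "wrist"; returns the picture (384x512x3 uint8, red, green, blue); there is no depth.
- get_calibration(name): a dict with "mtx" (3x3 intrinsics, pixels), "dist_coeffs" ([k1, k2, p1, p2, k3] as OpenCV has them; the pictures are not rectified), "world_from_camera" (4x4, takes a point from camera to world coordinates); the wrist camera has in their place "hand_eye" (4x4, takes a point from camera to tool coordinates, whose origin is the TCP and whose axes are the flange's). Camera axes: x right, y down, z forward; pixel columns grow to the right and rows downward; lengths in m; the calibration is good to about 2 mm. A picture is of the moment at which its call begins: read the wrist's pose just before it. get_calibration takes no time and is no camera call.
- job_done(): hands the job in, once; it reports no verdict.
The state is a dict: "time": time; "q": joint angles; "qd": joint speeds; "joint_efforts": joint torques, N m; "ee_pos": TCP position; "eef_rot": TCP orientation; "ft_force": force on the tool from outside, world axes, zero at the start; "wrist_torque": the same for the moment, N m; "opening": opening from 0.0 (shut) to 1.0 (fully open).
Only numpy, scipy, OpenCV 4.12 (cv2) and the standard library are available. Lean on these libraries where they do the work, as an engineer would, in place of code of your own. Each camera call takes 0.05 s, during which the arm holds its last target.

## Working session

There is one attempt and no reset: what is moved stays moved. The work goes in short steps, Python scripts to look and compute and a tool call to move; the robot and the scene stay as the last step left them, time stands still between calls to the robot, and variables do not carry over. Pictures are saved under pics/ and viewed, and the job is handed in when it is done.

Besides the shell and the picture viewer there is one more tool, called after "Emit:" as name(argument=value, ...) on one line, values as JSON. carry_out: Moves the arm, as the interface text tells. Its arguments: {"type":"object","properties":{"rows":{"type":"array","items":{"type":"array","items":{"type":"array","items":{"type":"number"}}}},"gripper":{"type":"number"}},"required":["rows"]}

```bash
mkdir -p pics
python3 - <<'E'
from station import *
import cv2
s=read_state();print({k:s[k] for k in('time','ee_pos','eef_rot','opening','ft_force')},tcp_to_tips if not callable(tcp_to_tips) else tcp_to_tips())
for n in('top','scene'):
    im=capture(n);cv2.imwrite(f'pics/{n}0.png',im[:,:,::-1])
    c=get_calibration(n);print(n,c)
E
```

```text
{'time': 0.0, 'ee_pos': array([0.21999488, 0.53101008, 0.24167582]), 'eef_rot': array([-2.09742305e-04,  1.95145687e-01,  9.80774085e-01, -5.57685871e-04]), 'opening': 0.999127824768451, 'ft_force': array([-0.05426323, -0.1448162 ,  0.48325901])} 0.011
top {'mtx': array([[433.326152  ,   0.        , 261.8798806 ],
       [  0.        , 433.326152  , 195.82142614],
       [  0.        ,   0.        ,   1.        ]]), 'dist_coeffs': array([-0.08518427,  0.        ,  0.        ,  0.        ,  0.        ]), 'world_from_camera': array([[-0.00195983, -0.99244581,  0.12266814,  0.40560136],
       [-0.99984723,  0.00407534,  0.01699729,  0.15817891],
       [-0.0173688 , -0.12261609, -0.99230218,  1.09942458],
       [ 0.        ,  0.        ,  0.        ,  1.        ]])}
scene {'mtx': array([[372.2397234 ,   0.        , 253.18548298],
       [  0.        , 372.2397234 , 189.64453351],
       [  0.        ,   0.        ,   1.        ]]), 'dist_coeffs': array([0.00274366, 0.        , 0.        , 0.        , 0.        ]), 'world_from_camera': array([[ 0.87006553, -0.32488986,  0.37071898,  0.19517692],
       [-0.49293447, -0.57537489,  0.65265561, -0.40462592],
       [ 0.0012612 , -0.75059331, -0.66076327,  0.6116414 ],
       [ 0.        ,  0.        ,  0.        ,  1.        ]])}
```

View pics/top0.png

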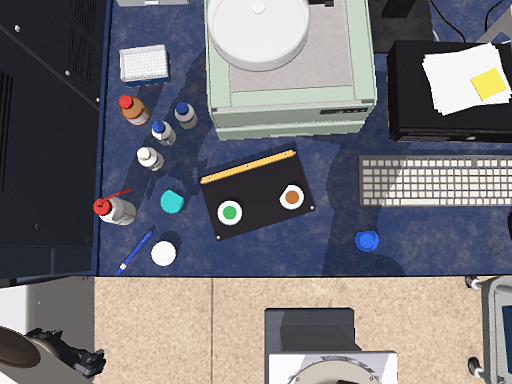

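View pics/scene0.png

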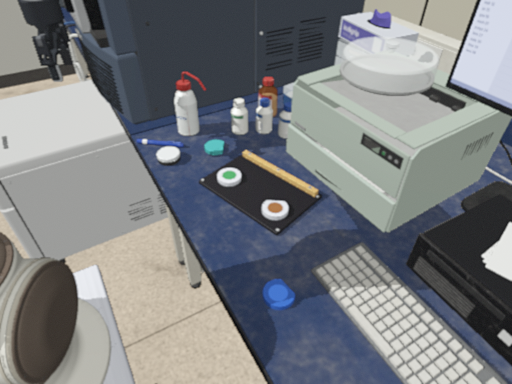

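The top view shows the amber disc at about (292,197), the green one at (230,212), and the bar running from (202,181) to (294,154). Next I'll measure them.

```bash
cat > h.py <<'E'
import numpy as np, cv2
from station import *
def ray(name,uv,z,T=None):
    c=get_calibration(name); T=c['world_from_camera'] if T is None else T
    p=cv2.undistortPoints(np.array(uv,float).reshape(-1,1,2),c['mtx'],c['dist_coeffs']).reshape(-1,2)
    d=np.c_[p,np.ones(len(p))]@T[:3,:3].T; o=T[:3,3]
    return o+d*((z-o[2])/d[:,2])[:,None]
def wristT(s):
    from scipy.spatial.transform import Rotation as R
    w,x,y,z=s['eef_rot'];M=np.eye(4);M[:3,:3]=R.from_quat([x,y,z,w]).as_matrix();M[:3,3]=s['ee_pos']
    return M@get_calibration('wrist')['hand_eye']
E
python3 - <<'E'
from h import *
im=cv2.imread('pics/top0.png')
c=im[140:250,190:325];cv2.imwrite('pics/crop0.png',cv2.resize(c,None,fx=5.9,fy=5.4,interpolation=cv2.INTER_CUBIC))
hsv=cv2.cvtColor(im,cv2.COLOR_BGR2HSV)
roi=np.zeros(im.shape[:2],np.uint8);roi[145:245,195:320]=255
def big(m):
    m=m&roi;k,l,st,ce=cv2.connectedComponentsWithStats(m);i=1+np.argmax(st[1:,4]);return (l==i).astype(np.uint8)*255,ce[i],st[i]
for n,lo,hi,z in(('green',(40,80,50),(90,255,255),.022),('amber',(3,90,60),(18,255,220),.022),('brass',(15,90,100),(30,255,255),.024)):
    m,ce,st=big(cv2.inRange(hsv,lo,hi));print(n,ce,st,ray('top',[ce],z))
    if n=='brass':
        r=cv2.minAreaRect(np.argwhere(m)[:,::-1].astype(np.float32));b=cv2.boxPoints(r);print(b,ray('top',b,.024))
w=cv2.inRange(hsv,(0,0,150),(180,70,255))&roi
cs,_=cv2.findContours(w,cv2.RETR_EXTERNAL,cv2.CHAIN_APPROX_NONE)
for q in cs:
    if cv2.contourArea(q)>100:
        P=ray('top',q.reshape(-1,2),.022);print(cv2.minEnclosingCircle(P[:,:2].astype(np.float32)))
        cen=np.array(cv2.minEnclosingCircle(P[:,:2].astype(np.float32))[0]);d=P[:,:2]-cen
        a=np.degrees(np.arctan2(d[:,1],d[:,0]));r=np.hypot(*d.T)
        for A in range(-180,180,15):
            s=(a>=A)&(a<A+15);print(A,round(r[s].mean()*1e3,1) if s.any() else None,end='; ')
        print()
E
```

```text
green [229.21768707 212.21088435] [223 206  14  14 147] [[0.49786167 0.25834417 0.022     ]]
amber [291.86619718 196.91549296] [285 191  14  13 142] [[0.5357249  0.10157592 0.022     ]]
brass [247.17666667 166.345     ] [201 150  93  34 600] [[0.61369175 0.21358415 0.024     ]]
[[200.53415 177.51782]
 [291.6486  148.88187]
 [293.6263  155.17459]
 [202.51187 183.81055]] [[0.58575284 0.33144094 0.024     ]
 [0.65815508 0.10087558 0.024     ]
 [0.64184121 0.09606089 0.024     ]
 [0.56965613 0.3261648  0.024     ]]
((0.4974414110183716, 0.2583365738391876), 0.030717918649315834)
-180 29.5; -165 30.1; -150 29.4; -135 29.4; -120 29.5; -105 29.9; -90 29.7; -75 29.9; -60 30.0; -45 29.7; -30 29.5; -15 29.0; 0 28.9; 15 29.9; 30 29.3; 45 30.1; 60 29.6; 75 28.5; 90 28.4; 105 29.6; 120 30.1; 135 29.4; 150 29.3; 165 29.2; 
((0.5362351536750793, 0.10345355421304703), 0.031049976125359535)
-180 28.8; -165 29.4; -150 28.7; -135 29.0; -120 28.5; -105 30.0; -90 30.2; -75 29.9; -60 29.9; -45 29.9; -30 29.9; -15 30.0; 0 30.2; 15 26.7; 30 23.0; 45 22.1; 60 23.1; 75 25.5; 90 28.1; 105 29.2; 120 30.1; 135 29.6; 150 29.5; 165 28.6;
```

View pics/crop0.png

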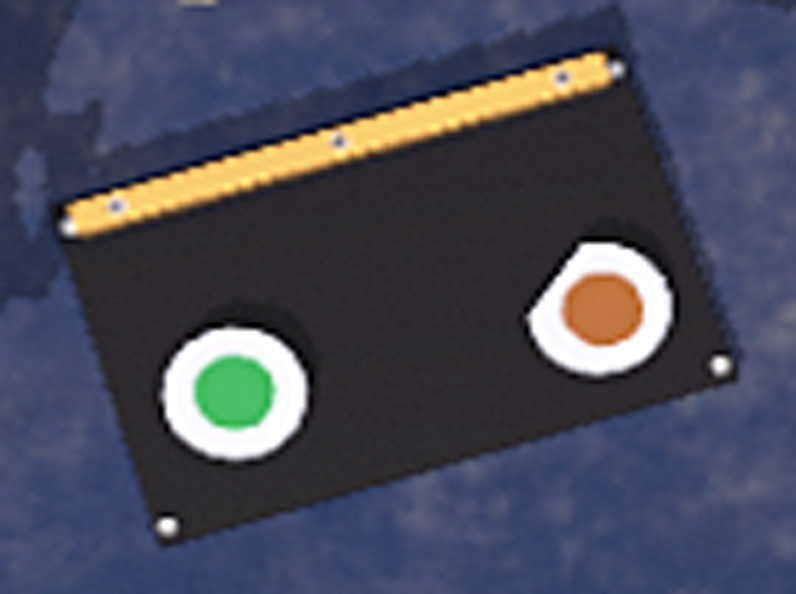

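Run:
```python
from h import *
im=cv2.imread('pics/top0.png');hsv=cv2.cvtColor(im,cv2.COLOR_BGR2HSV)
w=cv2.inRange(hsv,(0,0,150),(180,70,255));w[:145]=0;w[245:]=0;w[:,:265]=0;w[:,315:]=0
cs,_=cv2.findContours(w,cv2.RETR_EXTERNAL,cv2.CHAIN_APPROX_NONE);q=max(cs,key=cv2.contourArea)
P=ray('top',q.reshape(-1,2),.022)[:,:2];c=np.array([.5357,.1016]);
d=P-c;a=np.degrees(np.arctan2(d[:,1],d[:,0]))
s=(a>25)&(a<80);vx,vy,x,y=cv2.fitLine(P[s].astype(np.float32),cv2.DIST_HUBER,0,.01,.01).ravel()
print('flat normal',np.degrees(np.arctan2(-vx,vy))%180,((x-c[0])*vy-(y-c[1])*vx))
print(ray('top',[(215,137),(282,133),(375,130)],0.0))
print(get_calibration('wrist'))
```

```text
flat normal 54.00979 -0.024196863404753258
[[ 0.69684622  0.29919262  0.        ]
 [ 0.706292    0.12423499  0.        ]
 [ 0.71370436 -0.11913866  0.        ]]
{'mtx': array([[336.44754525,   0.        , 256.55059735],
       [  0.        , 336.44754525, 193.61212578],
       [  0.        ,   0.        ,   1.        ]]), 'dist_coeffs': array([-0.09903907,  0.        ,  0.        ,  0.        ,  0.        ]), 'hand_eye': array([[-8.43198341e-04, -9.51729861e-01, -3.06935761e-01,
         7.99580268e-02],
       [ 9.99999621e-01, -7.35627720e-04, -4.66153417e-04,
         3.24430596e-04],
       [ 2.17861673e-04, -3.06936038e-01,  9.51730120e-01,
        -1.31242475e-01],
       [ 0.00000000e+00,  0.00000000e+00,  0.00000000e+00,
         1.00000000e+00]])}
```

Emit:
carry_out(rows=[[[0.026, -0.036, 0, -0.17], [0.026, -0.036, 0, -0.17], [0.026, -0.036, 0, -0.17], [0.026, -0.036, 0, -0.17], [0.026, -0.036, 0, -0.17], [0.026, -0.036, 0, -0.17], [0.026, -0.036, 0, -0.17], [0.026, -0.036, 0, -0.17], [0.026, -0.036, 0, -0.17], [0.026, -0.036, 0, -0.17], [0.026, -0.036, 0, -0.17], [0.026, -0.036, 0, 0]]], gripper=100)

```text
time: 1.6
ee_pos: [0.537, 0.0853, 0.2385]
eef_rot: [-0.002, 0.917, 0.399, -0.002]
ft_force: [1.4, 0.7, 0.5]
opening: 1.0
```

Run:
```python
from h import *
s=read_state();print(s['q'],s['ee_pos'])
im=capture('wrist');cv2.imwrite('pics/w1.png',im[:,:,::-1])
np.save('w1T.npy',wristT(s))
```

```text
[0.01390174 0.08931867 1.51323208 0.0033387  1.5437243  0.76456569] [0.53702434 0.0853132  0.23847758]
```

View pics/w1.png

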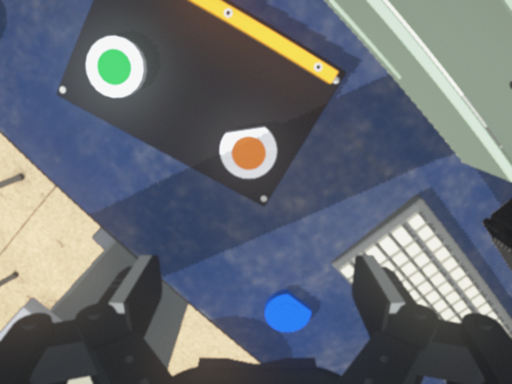

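The wrist view shows the amber disc at (248,152) with its flat toward the bar. The wrist camera is on the instrument's side, so I'll give the tool a half turn before going in. First I'll measure from this image.

Run:
```python
from h import *
T=np.load('w1T.npy');im=cv2.imread('pics/w1.png');hsv=cv2.cvtColor(im,cv2.COLOR_BGR2HSV)
def big(m):
    k,l,st,ce=cv2.connectedComponentsWithStats(m);i=1+np.argmax(st[1:,4]);return (l==i).astype(np.uint8)*255,ce[i]
m,ce=big(cv2.inRange(hsv,(3,120,60),(18,255,255)));c=ray('wrist',[ce],.022,T)[0,:2];print('amber',ce,c)
m,ge=big(cv2.inRange(hsv,(40,90,50),(80,255,255)));print('green',ge,ray('wrist',[ge],.022,T))
b=cv2.inRange(hsv,(18,120,100),(32,255,255));b[120:]=0;m,_=big(b)
p=np.argwhere(m)[:,::-1].astype(np.float32);r=cv2.boxPoints(cv2.minAreaRect(p));print(r,ray('wrist',r,.024,T))
w=cv2.inRange(hsv,(0,0,120),(180,80,255));w[:110]=0;w[195:]=0;w[:,:205]=0;w[:,290:]=0
cs,_=cv2.findContours(w,cv2.RETR_EXTERNAL,cv2.CHAIN_APPROX_NONE);q=max(cs,key=cv2.contourArea)
P=ray('wrist',q.reshape(-1,2),.022,T)[:,:2];print('circ',cv2.minEnclosingCircle(P.astype(np.float32)))
d=P-c;a=np.degrees(np.arctan2(d[:,1],d[:,0]));R=np.hypot(*d.T)
for A in range(-180,180,15):
    s=(a>=A)&(a<A+15);print(A,round(R[s].mean()*1e3,1) if s.any() else None,end='; ')
for lo,hi in((25,80),(30,75)):
    s=(a>lo)&(a<hi);vx,vy,x,y=cv2.fitLine(P[s].astype(np.float32),cv2.DIST_HUBER,0,.01,.01).ravel()
    print('flat normal',np.degrees(np.arctan2(-vx,vy))%180,((x-c[0])*vy-(y-c[1])*vx))
```

```text
amber [248.41822722 152.72908864] [0.53651632 0.10099652]
green [113.7196468   66.50110375] [[0.49872911 0.25737562 0.022     ]]
[[ 1.8782220e+02  2.9851532e-01]
 [ 1.9718066e+02 -1.5414457e+01]
 [ 3.3999774e+02  6.9645714e+01]
 [ 3.3063928e+02  8.5358688e+01]] [[0.59590041 0.24700659 0.024     ]
 [0.61213689 0.2507489  0.024     ]
 [0.65972843 0.10040109 0.024     ]
 [0.64317832 0.09512719 0.024     ]]
circ ((0.537708580493927, 0.10321403294801712), 0.03087296150624752)
-180 28.7; -165 28.3; -150 27.9; -135 27.6; -120 27.9; -105 27.9; -90 28.5; -75 28.6; -60 29.1; -45 29.8; -30 30.1; -15 30.8; 0 31.9; 15 30.0; 30 26.6; 45 25.1; 60 25.8; 75 28.7; 90 31.9; 105 31.8; 120 31.3; 135 30.4; 150 29.5; 165 29.1; flat normal 55.490387 -0.024991915615730366
flat normal 55.20446 -0.024950541413743053
```

Emit:
carry_out(rows=[[[0, 0, 0, 0.18], [0, 0, 0, 0.18], [0, 0, 0, 0.18], [0, 0, 0, 0.18], [0, 0, 0, 0.18], [0, 0, 0, 0.18], [0, 0, 0, 0.18], [0, 0, 0, 0.18], [0, 0, 0, 0.18], [0, 0, 0, 0.18], [0, 0, 0, 0.18], [0, 0, 0, 0.18]]])

```text
time: 3.15
ee_pos: [0.5384, 0.0799, 0.2334]
eef_rot: [-0.0, 0.047, 0.999, -0.006]
ft_force: [-0.3, -0.6, -0.2]
opening: 1.0
```

Emit:
carry_out(rows=[[[0, 0.004, 0, 0.175], [0, 0.004, 0, 0.175], [0, 0.004, 0, 0.175], [0, 0.004, -0.02, 0.175], [0, 0.004, -0.03, 0.175], [0, 0.002, -0.03, 0.175], [0, 0, -0.03, 0], [0, 0, -0.02, 0]]], gripper=85)

```text
time: 4.15
ee_pos: [0.5375, 0.103, 0.0989]
eef_rot: [0.002, -0.478, 0.878, -0.005]
ft_force: [1.1, -0.0, 0.1]
opening: 0.849
```

Run:
```python
from h import *
s=read_state();print(s['q'],s['ee_pos'],s['opening'])
w,x,y,z=s['eef_rot'];print('tool x deg',np.degrees(2*np.arctan2(y,x)))
im=capture('wrist');cv2.imwrite('pics/w2.png',im[:,:,::-1])
np.save('w2T.npy',wristT(s))
```

```text
[ 0.05256761  0.18053593  1.70147317 -0.00741896  1.25138296 -2.51218215] [0.53747519 0.10298895 0.09890508] 0.8487382368804838
tool x deg 237.08116070724026
```

View pics/w2.png

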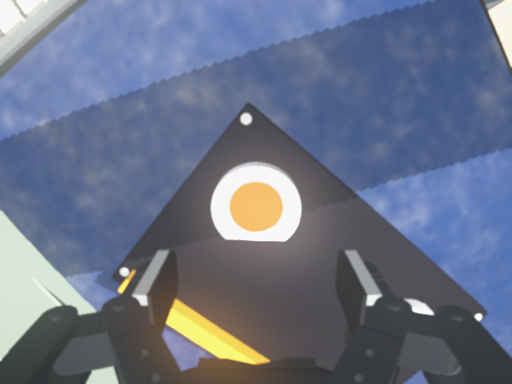

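The wrist view shows the disc midway between the fingers at (256,206), with its flat level in the image. The jaw axis is therefore along the flat.

Run:
```python
from h import *
T=np.load('w2T.npy');im=cv2.imread('pics/w2.png');hsv=cv2.cvtColor(im,cv2.COLOR_BGR2HSV)
def big(m):
    k,l,st,ce=cv2.connectedComponentsWithStats(m);i=1+np.argmax(st[1:,4]);return (l==i).astype(np.uint8)*255,ce[i]
a=cv2.inRange(hsv,(5,100,100),(25,255,255));a[240:]=0;m,ce=big(a);c=ray('wrist',[ce],.022,T)[0,:2];print('amber',ce,c)
w=cv2.inRange(hsv,(0,0,150),(180,60,255));w[:145]=0;w[250:]=0;w[:,:190]=0;w[:,320:]=0
cs,_=cv2.findContours(w,cv2.RETR_EXTERNAL,cv2.CHAIN_APPROX_NONE);q=max(cs,key=cv2.contourArea);print(cv2.boundingRect(q))
P=ray('wrist',q.reshape(-1,2),.022,T)[:,:2];print('circ',cv2.minEnclosingCircle(P.astype(np.float32)))
qq=q.reshape(-1,2).astype(np.float32);s=(qq[:,1]>232)&(abs(qq[:,0]-256)<24)
L=ray('wrist',qq[s],.022,T)[:,:2].astype(np.float32);vx,vy,x,y=cv2.fitLine(L,cv2.DIST_HUBER,0,.01,.01).ravel()
print('normal',np.degrees(np.arctan2(-vx,vy))%180,((x-c[0])*vy-(y-c[1])*vx))
```

```text
amber [255.66285998 206.32571996] [0.53607644 0.10060824]
(210, 162, 92, 80)
circ ((0.5363104939460754, 0.1016891822218895), 0.031313423067331314)
normal 54.3581 -0.024628423919170417
```

Emit:
carry_out(rows=[[[-0.001, -0.002, -0.03, 0], [0, 0, -0.025, 0], [0, 0, -0.01, 0], [0, 0, 0, 0], [0, 0, 0, 0]]], gripper=82)

```text
time: 4.82
ee_pos: [0.5361, 0.101, 0.0319]
eef_rot: [0.001, -0.478, 0.878, -0.005]
ft_force: [-0.0, 0.1, -1.0]
opening: 0.819
```

Run:
```python
from h import *
s=read_state();print(s['q'],s['ee_pos'],s['opening'],s['ft_force'])
im=capture('wrist');cv2.imwrite('pics/w3.png',im[:,:,::-1])
```

```text
[ 0.0490961   0.25150024  1.7670787  -0.0078161   1.11676294 -2.51468905] [0.53609851 0.10104351 0.03190493] 0.8192350967529236 [-0.0180748   0.07241985 -0.98468668]
```

View pics/w3.png

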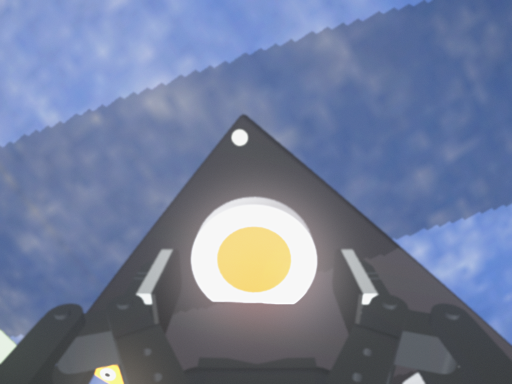

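Emit:
carry_out(rows=[[[0, 0, -0.003, 0], [0, 0, -0.003, 0], [0, 0, 0, 0]]])

```text
time: 5.25
ee_pos: [0.5367, 0.1011, 0.0268]
eef_rot: [0.002, -0.478, 0.878, -0.005]
ft_force: [0.4, 0.6, 0.6]
opening: 0.82
```

Emit:
carry_out(rows=[[[0, 0, -0.003, 0], [0, 0, 0, 0]]])

```text
time: 5.5
ee_pos: [0.5367, 0.1011, 0.0236]
eef_rot: [0.002, -0.478, 0.878, -0.005]
ft_force: [-0.5, -0.4, -0.3]
opening: 0.818
```

Emit:
carry_out(rows=[[[0, 0, -0.003, 0], [0, 0, 0, 0]]])

```text
time: 5.75
ee_pos: [0.5367, 0.1011, 0.0203]
eef_rot: [0.002, -0.478, 0.878, -0.005]
ft_force: [1.0, -0.5, -0.1]
opening: 0.816
```

Emit:
carry_out(rows=[[[0, 0, -0.003, 0], [0, 0, 0, 0]]])

```text
time: 6.0
ee_pos: [0.5367, 0.1011, 0.0171]
eef_rot: [0.002, -0.478, 0.878, -0.005]
ft_force: [0.1, -0.6, -0.5]
opening: 0.822
```

Emit:
carry_out(rows=[[[0, 0, 0.002, 0], [0, 0, 0, 0], [0, 0, 0, 0]]], gripper=76)

```text
time: 6.38
ee_pos: [0.5368, 0.1011, 0.0194]
eef_rot: [0.002, -0.478, 0.878, -0.005]
ft_force: [1.1, -0.1, 0.0]
opening: 0.757
```

Run:
```python
from h import *
s=read_state();print(s['ee_pos'],s['opening'],s['ft_force'])
im=capture('wrist');cv2.imwrite('pics/w4.png',im[:,:,::-1])
```

```text
[0.53676856 0.10111661 0.0194066 ] 0.7573302138321983 [ 1.14109548 -0.05642724  0.01959656]
```

View pics/w4.png

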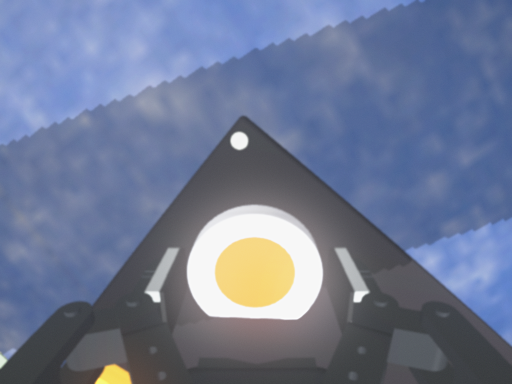

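Emit:
carry_out(rows=[[[0, 0, 0, 0], [0, 0, 0, 0], [0, 0, 0, 0], [0, 0, 0, 0]]], gripper=64)

```text
time: 6.92
ee_pos: [0.5367, 0.1012, 0.0202]
eef_rot: [0.002, -0.478, 0.878, -0.005]
ft_force: [-0.3, -0.5, 2.1]
opening: 0.669
```

Run:
```python
from h import *
s=read_state();print(s['ee_pos'],s['opening'],s['ft_force'],s['wrist_torque'])
im=capture('wrist');cv2.imwrite('pics/w5.png',im[:,:,::-1])
```

```text
[0.53673754 0.10117207 0.02016933] 0.6685895158921367 [-0.329693   -0.54831687  2.11836908] [0.00780197 0.08608665 0.02645731]
```

View pics/w5.png

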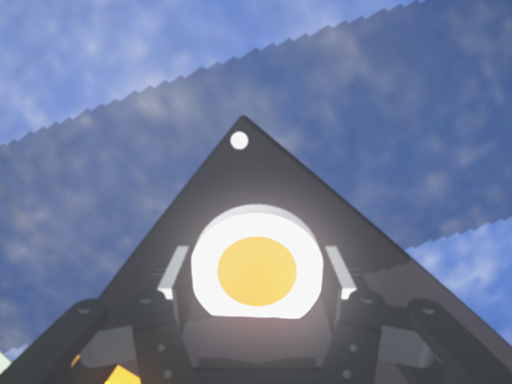

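Emit:
carry_out(rows=[[[0, 0, 0, -0.12], [0, 0, 0, -0.13], [0, 0, 0, -0.13], [0, 0, 0, -0.13], [0, 0, 0, -0.13], [0, 0, 0, 0], [0, 0, 0, 0]]])

```text
time: 7.85
ee_pos: [0.5373, 0.1014, 0.0202]
eef_rot: [0.001, -0.17, 0.986, -0.006]
ft_force: [-0.8, 0.3, 0.8]
opening: 0.669
```

```bash
cat > chk.py <<'E'
from h import *
import sys
n=sys.argv[1]
s=read_state();w,x,y,z=s['eef_rot'];print(s['time'],s['q'][5],s['ee_pos'],s['opening'],s['ft_force'],'toolx',np.degrees(2*np.arctan2(y,x)))
T=wristT(s);im=capture('wrist')[:,:,::-1].copy();cv2.imwrite(f'pics/{n}.png',im);np.save(n+'T.npy',T)
im=capture('top')[:,:,::-1].copy();cv2.imwrite(f'pics/{n}t.png',cv2.resize(im[130:250,180:330],None,fx=5,fy=5,interpolation=cv2.INTER_CUBIC))
E
python3 chk.py w6
```

```text
7.85 -1.8543080697669678 [0.53732386 0.10135649 0.02017899] 0.6687119215830806 [-0.76922284  0.28465239  0.79018749] toolx 199.52578803122066
```

View pics/w6.png

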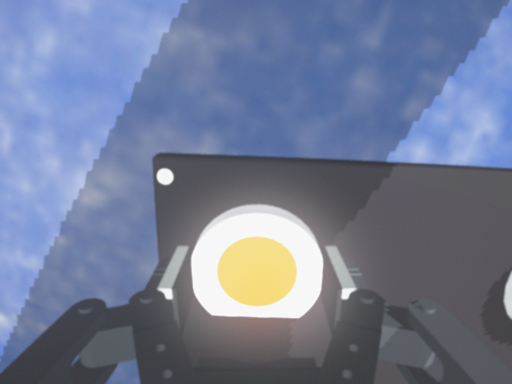

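View pics/w6t.png

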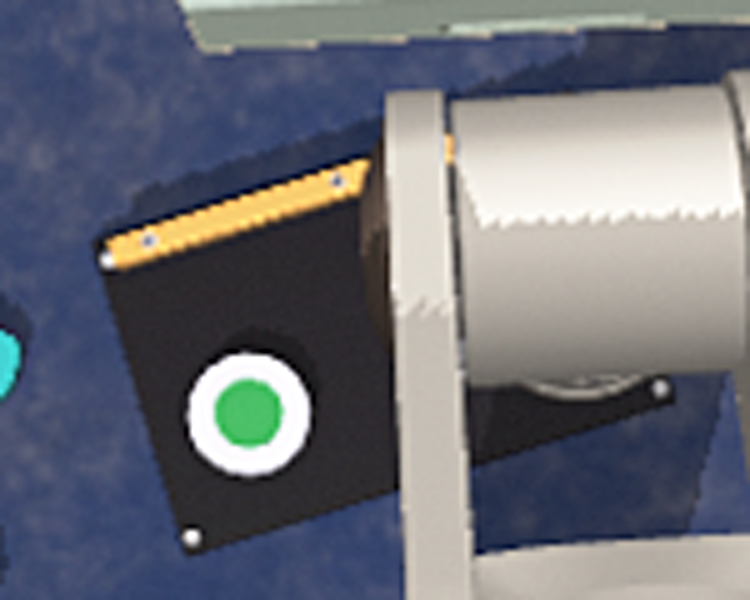

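Emit:
carry_out(rows=[[[0.0095, 0.003, 0, 0], [0.0095, 0.003, 0, 0], [0.0095, 0.003, 0, 0], [0.0095, 0.003, 0, 0], [0.0095, 0.003, 0, 0], [0.0095, 0.003, 0, 0], [0.0095, 0.003, 0, 0], [0, 0, 0, 0]]])

```text
time: 8.95
ee_pos: [0.6086, 0.1238, 0.0202]
eef_rot: [0.001, -0.171, 0.985, -0.006]
ft_force: [2.7, 0.3, 1.4]
opening: 0.667
```

```bash
python3 chk.py w7
```

```text
8.95 -1.8265610704943689 [0.6085519  0.12377517 0.02017489] 0.6673953315861008 [2.71850424 0.34937876 1.38935763] toolx 199.65060114216183
```

View pics/w7.png

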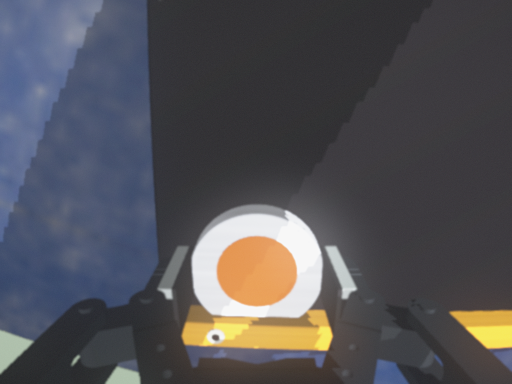

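The bar is now just beyond the flat, at about row 312 to 318. I'll push the last millimetres under watch.

Emit:
carry_out(rows=[[[0.002, 0.0006, 0, 0], [0, 0, 0, 0]]])

```text
time: 9.3
ee_pos: [0.6095, 0.1241, 0.0202]
eef_rot: [0.001, -0.171, 0.985, -0.006]
ft_force: [0.9, -0.2, 1.0]
opening: 0.669
```

Emit:
carry_out(rows=[[[0.002, 0.0006, 0, 0], [0, 0, 0, 0]]])

```text
time: 9.55
ee_pos: [0.6114, 0.1247, 0.0202]
eef_rot: [0.001, -0.171, 0.985, -0.006]
ft_force: [2.1, 1.3, 0.7]
opening: 0.668
```

Emit:
carry_out(rows=[[[0.002, 0.0006, 0, 0], [0, 0, 0, 0]]])

```text
time: 9.8
ee_pos: [0.6115, 0.1248, 0.0202]
eef_rot: [-0.002, -0.171, 0.985, -0.006]
ft_force: [2.2, 0.7, 1.6]
opening: 0.67
```

```bash
python3 chk.py w8; python3 -c "
import cv2;im=cv2.imread('pics/w8.png');cv2.imwrite('pics/w8c.png',cv2.resize(im[230:380,150:350],None,fx=4,fy=4,interpolation=cv2.INTER_CUBIC))"
```

```text
9.8 -1.824456309530612 [0.6114817  0.12475039 0.02020277] 0.6700617242249719 [2.20588947 0.71319486 1.55189394] toolx 199.64056427579385
```

View pics/w8c.png

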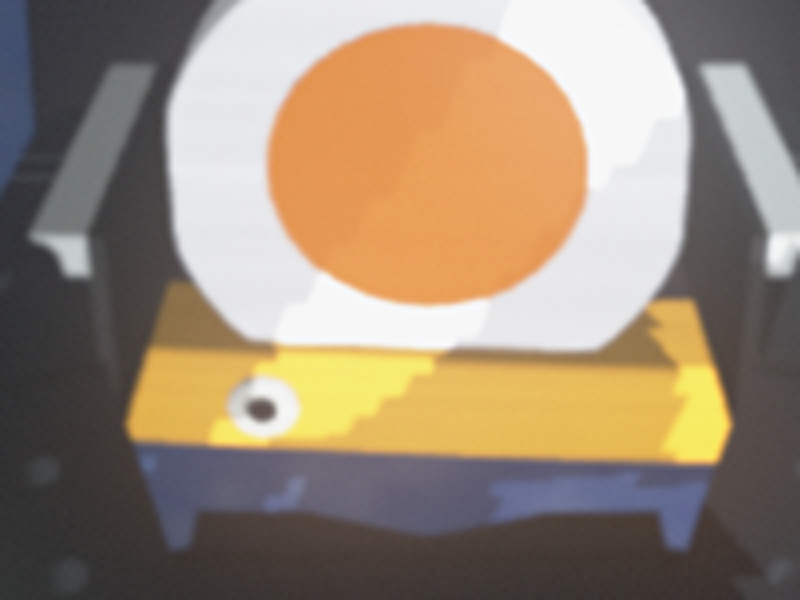

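Emit:
carry_out(rows=[[[0.003, 0.001, 0, 0], [0.003, 0.001, 0, 0]]])

```text
time: 10.15
ee_pos: [0.6119, 0.1249, 0.02]
eef_rot: [-0.009, -0.171, 0.985, -0.007]
ft_force: [-34.6, -11.3, 27.0]
opening: 0.666
```

Contact is firm, at about 36 N against the bar. I'll relax the push, then open.

Emit:
carry_out(rows=[[[0, 0, 0, 0], [0, 0, 0, 0]]])

```text
time: 10.4
ee_pos: [0.6114, 0.1247, 0.0202]
eef_rot: [-0.009, -0.171, 0.985, -0.007]
ft_force: [-0.2, -0.3, 1.2]
opening: 0.667
```

Emit:
carry_out(rows=[[[0, 0, 0, 0], [0, 0, 0, 0], [0, 0, 0, 0], [0, 0, 0, 0]]], gripper=84)

```text
time: 10.9
ee_pos: [0.6117, 0.1249, 0.0198]
eef_rot: [-0.009, -0.171, 0.985, -0.007]
ft_force: [0.1, -1.0, 0.1]
opening: 0.842
```

```bash
python3 chk.py w9
```

```text
10.9 -1.821813839224886 [0.61169033 0.12489341 0.01976323] 0.8417041820657533 [ 0.10156377 -0.97854506  0.07178616] toolx 199.64379668844455
```

View pics/w9.png

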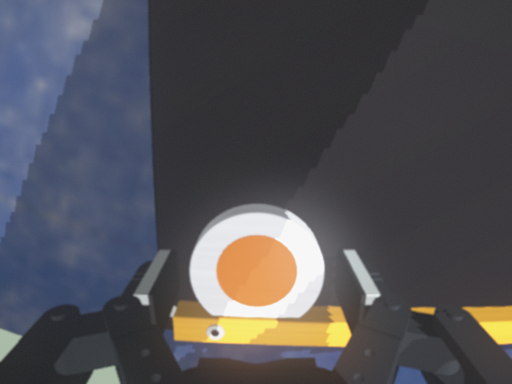

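Released, and the disc sits at the bar. Next I'll lift away and back toward the robot, so the top camera can see.

Emit:
carry_out(rows=[[[0, 0, 0.02, 0], [0, 0, 0.03, 0], [0, 0, 0.05, 0], [0, 0, 0.05, 0], [-0.03, -0.03, 0.05, 0], [-0.04, -0.04, 0.01, 0], [-0.04, -0.05, 0, 0], [-0.04, -0.05, 0, 0], [0, -0.05, 0, 0], [0, -0.05, 0, 0], [0, 0, 0, 0]]])

```text
time: 12.38
ee_pos: [0.4595, -0.1455, 0.248]
eef_rot: [-0.002, -0.171, 0.985, -0.01]
ft_force: [-0.2, 0.1, 0.3]
opening: 0.841
```

```bash
python3 chk.py w10
```

```text
12.375 -2.369059473155549 [ 0.45953666 -0.14553629  0.2479764 ] 0.8410040605930656 [-0.17609559  0.1162178   0.27127395] toolx 199.73671735651493
```

View pics/w10t.png

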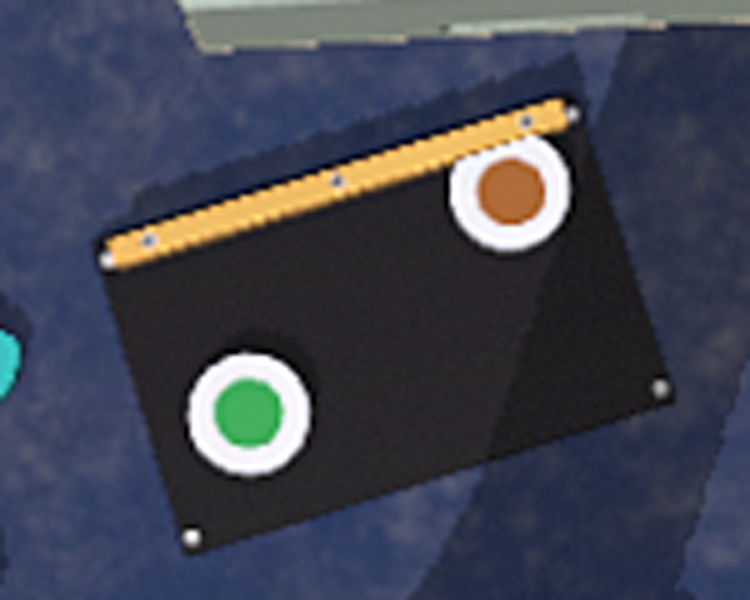

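The top view shows the amber disc's flat on the bar and the green disc in its place. One numeric check before handing in.

Run:
```python
from h import *
im=capture('top')[:,:,::-1].copy();hsv=cv2.cvtColor(im,cv2.COLOR_BGR2HSV)
roi=np.zeros(im.shape[:2],np.uint8);roi[145:245,195:320]=255
def big(m):
    m=m&roi;k,l,st,ce=cv2.connectedComponentsWithStats(m);i=1+np.argmax(st[1:,4]);return ce[i],(l==i)
g,_=big(cv2.inRange(hsv,(40,80,50),(90,255,255)));a,_=big(cv2.inRange(hsv,(3,90,60),(14,255,220)))
print('green',ray('top',[g],.022),'was .4979,.2583');A=ray('top',[a],.022)[0,:2];print('amber',A)
bf=np.array([.6137,.2136])-.0065*np.array([.954,.3]);d=A-bf
t=np.radians(17.4);print('normal',d@[np.cos(t),np.sin(t)],'along',d@[-np.sin(t),np.cos(t)])
w=cv2.inRange(hsv,(0,0,150),(180,60,255))&roi;w[:,:262]=0
cs,_=cv2.findContours(w,cv2.RETR_EXTERNAL,cv2.CHAIN_APPROX_NONE);q=max(cs,key=cv2.contourArea)
P=ray('top',q.reshape(-1,2),.022)[:,:2];e=P-A;an=np.degrees(np.arctan2(e[:,1],e[:,0]))
s=abs(an-17)<30;vx,vy,x,y=cv2.fitLine(P[s].astype(np.float32),cv2.DIST_HUBER,0,.01,.01).ravel()
print('flat normal',np.degrees(np.arctan2(-vx,vy))%180, 'dist',abs((x-A[0])*vy-(y-A[1])*vx))
```

```text
green [[0.49786167 0.25834417 0.022     ]] was .4979,.2583
amber [0.60936867 0.12590226]
normal -0.02385795954601856 along -0.0823830543698261
flat normal 18.303436 dist 0.02339297578266237
```

```bash
python3 -c "
from station import *
print(job_done())"
```

```text
the job is handed in; nothing more can be done
None
```

I gripped the amber disc by its round rim, turned it about -37.5° on the plate and slid it about 78 mm to the brass bar. I pressed until contact showed (about 36 N), relaxed the push, let go, and withdrew the arm. The job was handed in at about 12.5 s.

Last checks, from the top camera:
- **Position:** the flat is about 2 mm from the bar face (limit 6 mm) and about 82 mm from the bar's middle along its length (limit 120 mm).
- **Angle:** the flat's normal reads about 18.3° against 17.4° for the bar, so it is within about 1° (limit 10°).
- **Round disc:** the green disc shows no measurable shift.
- **Lift:** the tool height stayed within about 1 mm from grip to release, so the disc was not lifted.
- **Arm:** it is clear of everything.

No check failed. Several 2 mm push steps moved less than commanded, so I took contact from the force reading. The 2 mm gap is about the calibration error.

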